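# Clear the gauge base and snap its nest plate on

### The job

Stray clips lie on the seating face of the gauge base: take the scraper block and wipe them all off its far end into the flat tray there (not with your fingers), then stand the scraper back on the bench. Fit the nest plate over the gauge base, handle up, press it down until both spring catches snap over its edges and it lies flush on the seating face, and finish while still pressing it down firmly, so that I can put the screws in. Leave the other things where they are.

Things in the scene. Friction and masses are not known exactly. Their poses are not given: they have to be found in the camera images.
- gauge_base: Fixed gauge base: a riser 130 (x) x 103 (y) x 40 mm on a bolted foot 130 x 150 x 10 mm. Origin at the centre of its underside on the bench; x points to its far end, where the tray stands; both x ends are open. Its top is the seating face (z = 40 mm). At the middle of each long side stands a spring catch between two guide cheeks (x = 16 to 24 mm either way, inner face at y = 51.6, top at z = 52).
- seat_top (a point): Centre of the seating face, 40 mm above the bench; axes as the gauge base. Fully home, the nest plate's origin lies 9 mm below this point. Pushing the plate past the catches takes about 15 N in all, most when its underside is some 6 mm above the face; then the force drops and it goes down onto the face.
- catch_left (a joint): Spring catch on the base's +y side, a bent steel leaf 26 mm wide (x = -13 to 13): its nose reaches in to y = 47 mm, 8 mm above the seating face; above it a lead-in ramp flares out to y = 52.5 mm at 21 mm above the face. Joint in rad: 0 = sprung in (at rest, and when snapped over the plate's edge), about 0.09 while the plate's edge pushes past the nose.
- catch_right (a joint): The same spring catch, mirrored, on the base's -y side.
- nest_plate: Grey plastic nest plate, 160 g, 143 (x) x 100 (y) mm, 6 mm thick (z = 9 to 15), six windows for clips, rounded long edges, a black rib handle on top. Origin at its centre, level with the lower edge of its two end lips, on which it stands; z up. The lips (x = +-69.25 mm, 4.5 mm thick) hang 9 mm below the plate and go over the base's two ends with about 2 mm play each; half a turn makes no odds.
- nest_grip (a point): Middle of the nest plate's handle, 43 mm above the plate's origin. The handle is 20 mm thick in x, 56 mm long in y, z = 15 to 57 mm; pinch it across its thickness (x).
- scraper: Scraper block standing on its sole, 140 g: black rubber sole 18 (x) x 80 (y) x 16 mm, above it an aluminium holder 26 x 82 x 12 mm, then a wooden grip 22 (x) x 74 (y), z = 24 to 62 mm. Origin at the centre of the sole's underside, z up. The sole fits between the catches when its y lies along the base's y.
- scraper_grip (a point): Middle of the scraper's wooden grip, 44 mm above the sole; pinched across its 22 mm thickness (the scraper's x).
- tool_tray: Fixed flat dark grey tray, 142 (x) x 242 (y) x 17 mm high, walls 4 mm, close against the far (+x) end of the gauge base; origin at the centre of its underside.
- clip_0: Stray stamped steel clip, 18 x 26 mm, 6 mm high, 12 g, lying flat on the seating face at the start; origin at the centre of its underside.
- clip_1: Stray stamped steel clip, 18 x 26 mm, 6 mm high, 12 g, lying flat on the seating face at the start; origin at the centre of its underside.
- clip_2: Stray stamped steel clip, 18 x 26 mm, 6 mm high, 12 g, lying flat on the seating face at the start; origin at the centre of its underside.
- alcohol_bottle: Bystander: white plastic bottle with a blue collar, 60 mm across, 138 mm high; origin at the centre of its underside.
- masking_tape: Bystander: small roll of brown tape lying flat, 72 x 77 x 18 mm.
- seat: The seating face itself: the ground steel top plate of the gauge base, 130 x 103 x 9 mm; origin at the centre of its underside, 31 mm above the bench.

How it is judged:
By the outcome, as a careful person would: the job done as asked, in the order asked, and still so for the second after the job is handed in, while the arm keeps its last pose, push and grip.
It also fails if it takes over 72 s, if anything falls off the work surface, if the arm or the gripper's body presses on something with over 40 N, if the wrist force passes 120 N, or if a joint passes its speed limit or range.

### The arm

A 6-joint arm with a two-finger parallel gripper is mounted at the origin on a cart in front of the work surface, level with it; the furniture and walls round the work are solid. World frame = base frame: x ahead of the robot, y to its left, z up, the work surface at z = 0. Lengths are in m, angles in rad, forces in N, time in s.
With the tool pointing down it reaches from about 0.3 to 0.875 m from the base axis. Payload 6.4 kg.
Tool frame: the origin (TCP) lies on the mounting face of the last link; the fingertips stand 173 mm ahead of it and the grasp point (between the pads) lies 155 mm ahead of it (ctrl.tip_reach is the distance from the TCP to the fingertips, in m); z points along the fingers, y is the line along which they close (so a half turn about z gives the same grasp; the last joint's range is limited). The gripper opens to 85 mm and grips with 20 to 120 N. Pads are 22 mm wide; open, the fingers measure 114 mm over their backs; the gripper's body (76 mm by 85 mm) begins 54 mm behind the grasp point. The pads swing forward as they close: fully open they stand 13 mm farther back than shut.
Start: joints at [0.967, 0.181, 1.607, -0, 1.354, -0.206], TCP at [0.223, 0.53, 0.405] pointing down, gripper open.
Joint ranges: [-2.99, 2.99], [-0.89, 2.07], [0.3, 2.58], [-1.14, 4.28], [0, 2.63], [-3.12, 3.12]. Speed limits (rad/s): [2.57, 2.57, 3.01, 3.14, 3.14, 3.14].

### API

Orientations are given as a unit quaternion [w, x, y, z].
In Python, from bench import ctrl gives the robot as it stands.
- The arm moves only by the shell command python3 -m pendant 'ROWS'. ROWS is JSON, a list that holds one entry, the list of rows, each a list of 7 numbers: the opening, from 0 (shut) to 1 (fully open), then the shift along the tool's x, y, z in mm, then the turn, a rotation vector about the tool's x, y, z in rad. A call has 1 to 5 rows; each row is the pose to reach, as a shift and turn from the pose commanded when the call began, along the tool's axes at that moment; what a row does not reach only later rows make up. A row lasts 1/12 s, in which the tool goes at most 41.7 mm and 7.16 degrees, less where a joint would pass 70% of its speed; a pose out of reach is approached as far as the arm can. A call with a gripper value outside its range is refused whole. The fingers move at their own pace and stop on an object; the grip force is fixed at half the most. Time passes only in rows, so rows that repeat a pose let the fingers close. It gives the time, the measured TCP pose, the force, the opening and the grip force at its end, in the units of the state.
- ctrl.get_obs(): the state, without advancing time (a new reading comes with each control period).
- ctrl.camera(name): name is "scene" or "top" or "wrist"; returns the picture (384x512x3 uint8, red, green, blue); there is no depth.
- ctrl.camera_params(name): a dict with "mtx" (3x3 intrinsics, pixels), "world_from_camera" (4x4, takes a point from camera to world coordinates); the wrist camera has in their place "tool_from_camera" (4x4, takes a point from camera to tool coordinates, whose origin is the TCP and whose axes are the flange's). Camera axes: x right, y down, z forward; pixel columns grow to the right and rows downward; lengths in m; the calibration is good to about 2 mm. The wrist camera is an equidistant fisheye: a pixel r from the principal point sees the ray r / f radians off the axis. A picture is of the moment at which its call begins: read the wrist's pose just before it. camera_params takes no time and is no camera call.
- ctrl.hand_in(): hands the job in; it is judged then, once.
Trained networks look in the newest picture that a camera, given by its name, has taken for a name from the list of things; names that differ only in an ending like _2 or _b are one class to them, and where a whole thing is asked for, a point or a joint stands for the part that bears it (a point fixed in the world has none). Each returns a list of dicts, best first, with "confidence" (0 to 1); they miss things now and then, are a little off and sometimes report something else, mostly with a low value. They report only what shows in the picture. A call takes as long as a camera call.
- ctrl.boxes_of(camera, name): "point" ([column, row] as shares, 0 to 1, of the picture: columns of its width, rows of its height, amid what is visible of it).
The state is a dict: "time_s": time; "q": joint angles; "dq": joint speeds; "joint_efforts": joint torques, N m; "eef_pos": TCP position; "eef_rot": TCP orientation; "wrist_force": force on the tool from outside, world axes, zero at the start; "torque": the same for the moment, N m; "opening": opening from 0.0 (shut) to 1.0 (fully open); "grasp_force": force on a finger pad.
Only numpy, scipy, OpenCV 4.12 (cv2) and the standard library are available. Lean on these libraries where they do the work, as an engineer would, in place of code of your own. Each camera call takes 0.05 s, during which the arm holds its last target. There are 200 camera calls.

## Working session

There is one attempt and no reset: what is moved stays moved. The work goes in short steps, Python scripts to look and compute and a shell command to move; the robot and the scene stay as the last step left them, time stands still between calls to the robot, and variables do not carry over. Pictures are saved under pics/ and viewed, at most 10 in all, crops included, and the job is handed in when it is done.

```bash
ls; mkdir -p pics; python3 - <<'E'
from bench import ctrl
import cv2,numpy as np
print(ctrl.get_obs())
for c in ("scene","top","wrist"):
    im=ctrl.camera(c); cv2.imwrite(f"pics/{c}0.png",im[:,:,::-1])
    p=ctrl.camera_params(c); print(c,{k:np.round(v,4).tolist() for k,v in p.items() if not isinstance(v,str)})
    if c!="wrist":
        for n in ("gauge_base","seat","nest_plate","scraper","tool_tray","clip_0","alcohol_bottle","masking_tape","catch_left","nest_grip","scraper_grip"):
            print(n,[(round(d["point"][0]*512),round(d["point"][1]*384),round(d["confidence"],2)) for d in ctrl.boxes_of(c,n)])
a=cv2.imread("pics/scene0.png");b=cv2.imread("pics/top0.png")
E
```

```text
pics
{'time_s': 0.0, 'q': array([ 9.66700429e-01,  1.81538116e-01,  1.60801977e+00,  2.15718607e-05,
        1.35382180e+00, -2.06307808e-01]), 'dq': array([-8.39332366e-04, -1.51477959e-03, -3.18506477e-04,  1.43094660e-03,
        9.37536844e-04, -4.46161067e-06]), 'joint_efforts': array([-1.19068147e-05, -4.44878733e+01, -3.51330650e+01, -3.58618690e-04,
        9.08279268e-03, -7.01376894e-05]), 'eef_pos': array([0.22257711, 0.52989072, 0.40377985]), 'eef_rot': array([-3.61907115e-04,  1.97587506e-01,  9.80284846e-01, -8.17012829e-04]), 'wrist_force': array([ 0.11082222,  0.37406153, -0.31739488]), 'torque': array([0.00382628, 0.0413866 , 0.01841821]), 'grasp_force': 0.0, 'opening': 1.0009467190490755}
scene {'mtx': [[372.8355, 0.0, 257.7499], [0.0, 372.8355, 189.1644], [0.0, 0.0, 1.0]], 'world_from_camera': [[0.6264, -0.425, 0.6534, -0.1049], [-0.7793, -0.3578, 0.5144, -0.5445], [0.0152, -0.8315, -0.5553, 0.6024], [0.0, 0.0, 0.0, 1.0]]}
gauge_base [(241, 187, 0.9)]
seat [(233, 181, 0.92)]
nest_plate [(341, 274, 0.96)]
scraper [(162, 166, 0.63)]
tool_tray [(269, 166, 0.93), (340,
[... 362 characters left out ...]
6, -0.0045, 0.0294, -0.0325], [-0.0282, -0.1736, -0.9844, 1.0455], [0.0, 0.0, 0.0, 1.0]]}
gauge_base [(232, 189, 0.61)]
seat [(232, 190, 0.95)]
nest_plate [(368, 229, 0.77), (138, 214, 0.28)]
scraper [(137, 214, 0.82)]
tool_tray [(228, 141, 0.84)]
clip_0 [(227, 188, 0.61), (233, 199, 0.39), (226, 171, 0.39)]
alcohol_bottle [(391, 159, 0.83)]
masking_tape [(135, 149, 0.65)]
catch_left [(212, 190, 0.56)]
nest_grip [(370, 231, 0.75)]
scraper_grip [(140, 219, 0.58)]
wrist {'mtx': [[297.3186, 0.0, 251.9183], [0.0, 297.3186, 192.0674], [0.0, 0.0, 1.0]], 'tool_from_camera': [[-0.001, -0.9536, -0.301, 0.0779], [1.0, -0.0007, -0.0009, -0.0001], [0.0006, -0.301, 0.9536, 0.0312], [0.0, 0.0, 0.0, 1.0]]}
```

View pics/top0.png

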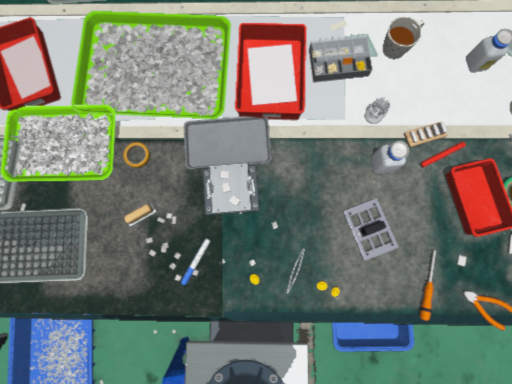

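View pics/scene0.png

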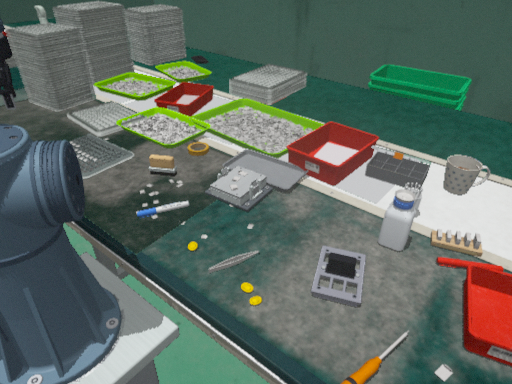

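Top: base at (232,190) with clips, tray at (228,140), scraper (139,214) tilted, nest plate (370,229) tilted, bottle (390,157), tape (136,154). The scene view agrees. Next: enlarged crops for the corners.

```bash
cat > h.py <<'E'
from bench import ctrl
import cv2,numpy as np
from scipy.spatial.transform import Rotation as R
def quat(q): return R.from_quat([q[1],q[2],q[3],q[0]])
def px2w(cam,px,z,T=None):
    p=ctrl.camera_params(cam);K=p["mtx"]
    if cam=="wrist":
        W=T@p["tool_from_camera"]; d=(np.array(px)-K[:2,2])/K[0,0]; r=np.hypot(*d)
        v=np.array([*(d/r*np.sin(r) if r>1e-9 else d),np.cos(r)])
    else:
        W=p["world_from_camera"]; v=np.linalg.inv(K)@[px[0],px[1],1]
    v=W[:3,:3]@v; o=W[:3,3]; return o+v*(z-o[2])/v[2]
def w2px(cam,P,T=None):
    p=ctrl.camera_params(cam);K=np.array(p["mtx"]);P=np.atleast_2d(P)
    W=(T@p["tool_from_camera"]) if cam=="wrist" else np.array(p["world_from_camera"])
    c=(P-W[:3,3])@W[:3,:3]
    if cam=="wrist":
        r=np.hypot(c[:,0],c[:,1]);th=np.arctan2(r,c[:,2]); return K[:2,2]+K[0,0]*th[:,None]*c[:,:2]/r[:,None]
    return K[:2,2]+np.c_[c[:,0]*K[0,0],c[:,1]*K[1,1]]/c[:,2:]
def tcp(o=None):
    o=o or ctrl.get_obs();T=np.eye(4);T[:3,:3]=quat(o["eef_rot"]).as_matrix();T[:3,3]=o["eef_pos"];return T
def snap(cam,name):
    T=tcp();im=ctrl.camera(cam)[:,:,::-1].copy();cv2.imwrite(f"pics/{name}.png",im);return im,T
def go(grasp,yaw):
    """shift (mm) & turn (tool axes) to bring grasp point to world `grasp`, tool down, closing line at angle yaw (rad) in world, nearest half turn"""
    T=tcp();M=T[:3,:3];best=None
    for y in (yaw,yaw+np.pi):
        Y=np.array([np.cos(y),np.sin(y),0]);Z=np.array([0,0,-1.]);D=np.c_[np.cross(Y,Z),Y,Z]
        rv=R.from_matrix(M.T@D).as_rotvec()
        if best is None or np.linalg.norm(rv)<np.linalg.norm(best[1]): best=(M.T@(np.array(grasp)+[0,0,.155]-T[:3,3])*1000,rv)
    print("shift",best[0].round(1),"turn",best[1].round(4),"n",np.linalg.norm(best[0]).round(0),np.degrees(np.linalg.norm(best[1])).round(1));return best
E
python3 - <<'E'
from h import *
for n,p,z in (("scr",(139,214),.04),("nest",(369,230),.05),("nestlow",(371,230),.012),("seat",(232,189),.04),("tray",(228,141),.01),("bottle",(391,158),.07),("tape",(136,154),.01)):
    print(n,px2w("top",p,z).round(3))
for n,p,z in (("scr",(162,165),.035),("nest",(340,272),.03),("seat",(239,183),.04)): print(n,px2w("scene",p,z).round(3))
b=cv2.imread("pics/top0.png")
c=[cv2.resize(b[y:y+h,x:x+w],None,fx=4,fy=4,interpolation=cv2.INTER_CUBIC) for x,y,w,h in((185,110,95,110),(335,190,72,80),(110,190,72,30))]
H=440;o=np.zeros((H+0,380+288+10,3),np.uint8);o[:440,:380]=c[0];o[:320,390:678]=c[1];o[320:440,390:678]=c[2];cv2.imwrite("pics/crop0.png",o)
E
```

```text
scr [0.485 0.291 0.04 ]
nest [ 0.445 -0.319  0.05 ]
nestlow [ 0.448 -0.335  0.012]
seat [0.554 0.041 0.04 ]
tray [0.699 0.057 0.01 ]
bottle [ 0.633 -0.379  0.07 ]
tape [0.66  0.319 0.01 ]
scr [0.479 0.284 0.035]
nest [ 0.437 -0.34   0.03 ]
seat [0.547 0.036 0.04 ]
```

View pics/crop0.png

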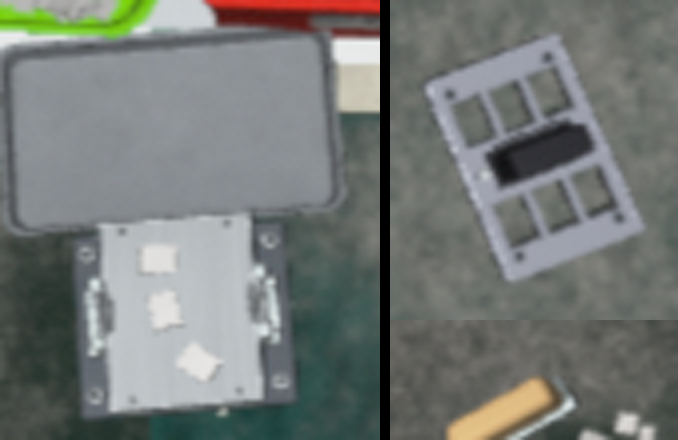

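```bash
python3 - <<'E'
from h import *
def f(c,z,L,W):
    P=np.array([px2w("top",p,z)[:2] for p in c]);m=P.mean(0)
    u=(P[0]+P[1]-P[2]-P[3])/2; v=(P[0]+P[3]-P[1]-P[2])/2
    print(m.round(4),"len",np.linalg.norm(u).round(4),np.linalg.norm(v).round(4),"yaw",np.degrees(np.arctan2(u[1],u[0])).round(2),np.degrees(np.arctan2(v[1],v[0])).round(2)-90);return m
f([(209.5,166.25),(247,163),(250.75,210.5),(212.5,212.5)],.04,0,0)
f([(343.75,212),(377,199),(398.25,248),(365,260)],.015,0,0)
go((0.482,0.288,.2),np.radians(60+0))
E
```

```text
[0.5573 0.0468] len 0.1295 0.1029 yaw 5.07 4.299999999999997
[ 0.4495 -0.3338] len 0.1395 0.0966 yaw 21.31 20.790000000000006
shift [-332.8 -122.8   49.7] turn [-0.      0.      0.1258] n 358.0 7.2
```

```bash
python3 - <<'E'
from h import *
go((0.483,0.288,.14),np.radians(28.4))
E
```

```text
shift [-333.7 -122.4  109.7] turn [-0.      0.      0.6773] n 372.0 38.8
```

```bash
python3 -m pendant '[[[1,-40,-14,14,0,0,0.1],[1,-80,-28,28,0,0,0.2],[1,-120,-42,42,0,0,0.3],[1,-160,-56,56,0,0,0.4],[1,-190,-68,60,0,0,0.5]]]'; python3 - <<'E'
from h import *
go((0.483,0.288,.14),np.radians(28.4))
E
```

```text
time_s: 1.67
eef_pos: [0.3703, 0.3942, 0.3438]
eef_rot: [-0.0, 0.436, 0.9, -0.001]
wrist_force: [0.7, 0.4, 0.3]
opening: 0.998
grasp_force: 0.0
shift [-153.2   22.6   48.8] turn [-1.300e-03 -1.000e-04  1.732e-01] n 162.0 9.9
```

```bash
python3 -m pendant '[[[1,-38,5,12,0,0,0.09],[1,-76,11,24,0,0,0.17],[1,-114,17,36,0,0,0.173],[1,-153,22,49,0,0,0.173],[1,-153,22,49,0,0,0.173]]]'; python3 - <<'E'
from h import *
im,T=snap("wrist","w1")
for n in("scraper","scraper_grip"):print([(d["point"],d["confidence"]) for d in ctrl.boxes_of("wrist",n)])
cv2.imwrite("pics/w1b.png",cv2.resize(im,None,fx=1.5,fy=1.5))
g=T[:3,3]-[0,0,.155];print(g)
E
```

```text
time_s: 2.08
eef_pos: [0.486, 0.2849, 0.294]
eef_rot: [0.0, 0.513, 0.859, -0.001]
wrist_force: [-0.1, -0.4, 0.7]
opening: 0.998
grasp_force: 0.0
[([0.4955, 0.4971], 0.85)]
[([0.5, 0.4904], 0.84)]
[0.48599259 0.28487732 0.13901294]
```

View pics/w1b.png

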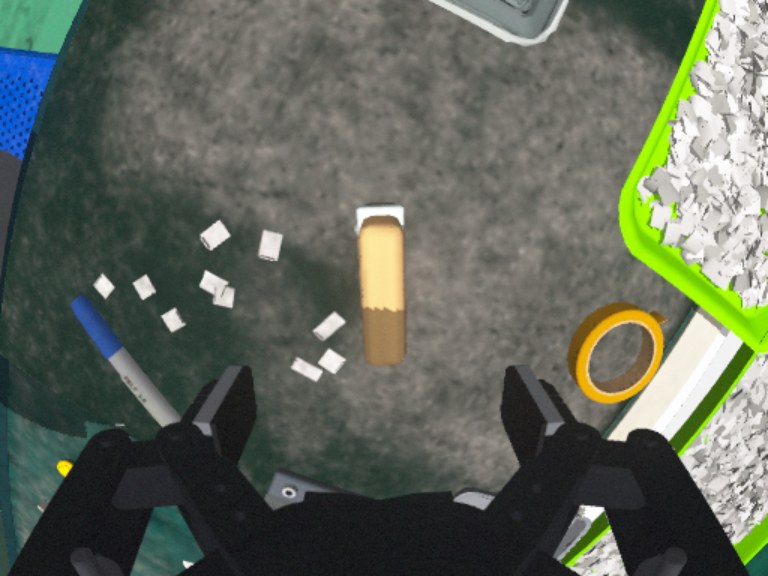

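The scraper's grip runs from (382,217) to (385,363) in the 1.5x picture, nearly aligned with the fingers; loose scraps of white lie left of it.

```bash
python3 - <<'E'
from h import *
T=tcp()
P=[px2w("wrist",np.array(p)/1.5,.062,T) for p in((361,217),(403,217),(405,363),(364,363))]
a=(P[0]+P[1])/2;b=(P[2]+P[3])/2;print(np.round(P,4),np.linalg.norm(a-b),np.linalg.norm(P[0]-P[1]));m=(a+b)/2
d=a-b;yl=np.arctan2(d[1],d[0]);print(m,np.degrees(yl))
go((m[0],m[1],.04),yl+np.pi/2)
E
```

```text
[[0.4519 0.3273 0.062 ]
 [0.4688 0.3365 0.062 ]
 [0.5062 0.2725 0.062 ]
 [0.4878 0.2625 0.062 ]] 0.0741403652049922 0.01924014963873586
[0.47865876 0.29973301 0.062     ] 119.65668473337243
shift [ 10.7   1.8 101. ] turn [-0.0007 -0.0006 -0.0191] n 102.0 1.1
```

```bash
python3 -m pendant '[[[1,10.7,1.8,25,0,0,-0.019],[1,10.7,1.8,52,0,0,-0.019],[1,10.7,1.8,78,0,0,-0.019],[1,10.7,1.8,93,0,0,-0.019],[1,10.7,1.8,93,0,0,-0.019]]]' && python3 -m pendant '[[[0,0,0,0,0,0,0],[0,0,0,0,0,0,0],[0,0,0,0,0,0,0],[0,0,0,0,0,0,0],[0,0,0,0,0,0,0]]]' && python3 -m pendant '[[[0,0,0,0,0,0,0],[0,0,0,0,0,0,0],[0,0,0,0,0,0,0]]]'; python3 - <<'E'
from h import *
T=tcp();print(T[:3,3]-[0,0,.155])
E
```

```text
time_s: 2.65
eef_pos: [0.4759, 0.3008, 0.2001]
eef_rot: [-0.002, 0.501, 0.865, -0.002]
wrist_force: [-1.4, -0.5, -0.9]
opening: 0.998
grasp_force: 0.0
time_s: 3.07
eef_pos: [0.4792, 0.3002, 0.2044]
eef_rot: [0.001, 0.502, 0.865, 0.001]
wrist_force: [0.9, 0.6, 0.2]
opening: 0.301
grasp_force: 0.0
time_s: 3.32
eef_pos: [0.4794, 0.3002, 0.2045]
eef_rot: [0.001, 0.502, 0.865, 0.001]
wrist_force: [-0.2, 0.0, 6.3]
opening: 0.247
grasp_force: 60.2
[0.47942544 0.30018258 0.04946141]
```

```bash
python3 -m pendant '[[[0,0,0,-25,0,0,0],[0,0,0,-60,0,0,0],[0,0,0,-80,0,0,0]]]'; python3 - <<'E'
from h import *
c=np.array([.557,.047]);y=np.radians(4.7);u=np.array([np.cos(y),np.sin(y)])
p=c-.09*u; print(p)
go((*p,.1295),y)
E
```

```text
time_s: 3.57
eef_pos: [0.4791, 0.3, 0.2854]
eef_rot: [0.0, 0.502, 0.865, 0.001]
wrist_force: [0.7, 0.2, -0.4]
opening: 0.248
grasp_force: 59.2
[0.46730264 0.03962553]
shift [-220.2 -139.3    0.8] turn [ 1.300e-03 -1.000e-04  4.368e-01] n 261.0 25.0
```

```bash
python3 -m pendant '[[[0,-30,-19,0,0,0,0.08],[0,-65,-41,0,0,0,0.18],[0,-100,-63,0,0,0,0.28],[0,-132,-83,0,0,0,0.36],[0,-160,-101,0,0,0,0.437]]]'; python3 - <<'E'
from h import *
c=np.array([.557,.047]);y=np.radians(4.7);u=np.array([np.cos(y),np.sin(y)])
p=c-.09*u
go((*p,.1295),y)
E
```

```text
time_s: 3.98
eef_pos: [0.4697, 0.1089, 0.283]
eef_rot: [-0.0, 0.679, 0.734, -0.0]
wrist_force: [1.0, -0.1, -1.4]
opening: 0.248
grasp_force: 59.3
shift [-68.9  -7.8  -1.5] turn [-0.0004  0.0003 -0.0044] n 69.0 0.3
```

```bash
python3 -m pendant '[[[0,-30,-3,0,0,0,-0.003],[0,-60,-7,-1,0,0,-0.004],[0,-69,-8,-1.5,0,0,-0.004],[0,-69,-8,-1.5,0,0,-0.004]]]'; python3 - <<'E'
from h import *
im,T=snap("wrist","w2");cv2.imwrite("pics/w2b.png",cv2.resize(im,None,fx=1.5,fy=1.5))
c=np.array([.557,.047]);y=np.radians(4.7);u=np.array([np.cos(y),np.sin(y)])
go((*(c-.09*u),.0905),y)
# predicted seat corners
v=np.array([-u[1],u[0]])
for sx,sy in((1,1),(1,-1),(-1,-1),(-1,1)): print((w2px("wrist",[*(c+sx*.065*u+sy*.0515*v),.04],T)*1.5).round(0))
E
```

```text
time_s: 4.32
eef_pos: [0.4681, 0.0395, 0.2847]
eef_rot: [0.0, 0.677, 0.736, -0.0]
wrist_force: [-0.0, -0.2, -1.7]
opening: 0.25
grasp_force: 59.3
shift [-1.1 -0.8 39.1] turn [-0.0001 -0.0004  0.0011] n 39.0 0.1
[[658. 216.]]
[[628. 382.]]
[[423. 393.]]
[[430. 205.]]
```

View pics/w2b.png

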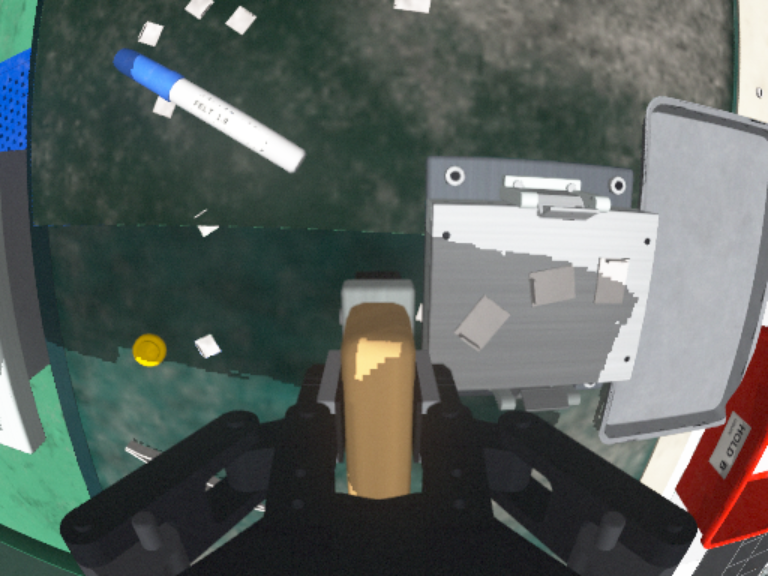

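The predicted seat corners match the picture within 3 px; clips lie at (483,322), (552,286), (612,280), all inside the sole's track. Descend and sweep.

```bash
python3 -m pendant '[[[0,-1,-0.8,20,0,0,0],[0,-1,-0.8,34,0,0,0],[0,-1,-0.8,38,0,0,0],[0,-1,-0.8,38,0,0,0]]]' && python3 -m pendant '[[[0,0,10,0,0,0,0],[0,0,20,0,0,0,0],[0,0,30,0,0,0,0],[0,0,42,0,0,0,0],[0,0,54,0,0,0,0]]]' &&  python3 -m pendant '[[[0,0,14,0,0,0,0],[0,0,28,0,0,0,0],[0,0,43,0,0,0,0],[0,0,58,0,0,0,0],[0,0,73,0,0,0,0]]]'; python3 - <<'E'
from h import *
c=np.array([.557,.047]);y=np.radians(4.7);u=np.array([np.cos(y),np.sin(y)])
go((*(c+.085*u),.0915),y)
E
```

```text
time_s: 4.7
eef_pos: [0.4666, 0.0416, 0.2453]
eef_rot: [-0.002, 0.676, 0.737, -0.001]
wrist_force: [-0.7, -0.1, -0.6]
opening: 0.245
grasp_force: 59.2
time_s: 5.12
eef_pos: [0.5231, 0.0452, 0.2475]
eef_rot: [0.001, 0.676, 0.737, 0.001]
wrist_force: [-0.5, -0.5, -1.8]
opening: 0.25
grasp_force: 59.3
time_s: 5.53
eef_pos: [0.5947, 0.0519, 0.2471]
eef_rot: [-0.001, 0.676, 0.737, -0.0]
wrist_force: [1.0, -0.7, -1.8]
opening: 0.247
grasp_force: 65.9
shift [-2.  47.   0.6] turn [-0.0007 -0.0007  0.0039] n 47.0 0.2
```

```bash
python3 -m pendant '[[[0,0,15,1,0,0,0],[0,0,31,1,0,0,0],[0,0,47,1,0,0,0],[0,0,50,0,0,0,0],[0,0,50,-20,0,0,0]]]' && python3 -m pendant '[[[0,0,-15,-35,0,0,0],[0,0,-55,-60,0,0,0],[0,0,-95,-60,0,0,0],[0,0,-135,-60,0,0,0],[0,0,-160,-60,0,0,0]]]'; python3 - <<'E'
from h import *
im,T=snap("top","t2");im2,T=snap("wrist","w3")
print([(d["point"][0]*512,d["point"][1]*384,d["confidence"]) for d in ctrl.boxes_of("top","clip_0")])
a=cv2.resize(im[110:220,185:280],None,fx=4,fy=4,interpolation=cv2.INTER_CUBIC);o=np.zeros((440,800,3),np.uint8);o[:,:380]=a;o[:300,390:790]=cv2.resize(im2,(400,300));cv2.imwrite("pics/c2.png",o)
print(T[:3,3])
E
```

```text
time_s: 5.95
eef_pos: [0.6436, 0.0559, 0.2631]
eef_rot: [-0.002, 0.676, 0.737, -0.002]
wrist_force: [-1.2, 0.2, -2.1]
opening: 0.249
grasp_force: 65.8
time_s: 6.37
eef_pos: [0.4815, 0.0421, 0.327]
eef_rot: [-0.0, 0.676, 0.737, -0.0]
wrist_force: [-0.6, 0.4, -1.5]
opening: 0.241
grasp_force: 66.0
[(228.1984, 156.7104, 0.54)]
[0.47813318 0.04255737 0.32559735]
```

View pics/c2.png

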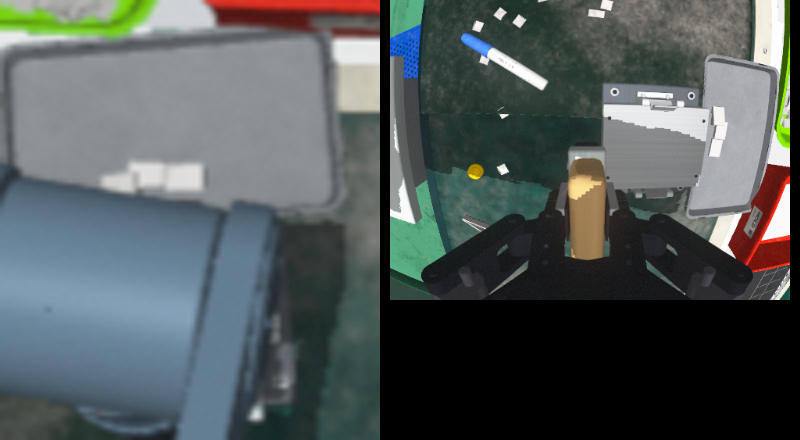

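The seat is bare; clips appear in the tray near its wall at (718,130) in the wrist view. Zoom in to check that none leans on the edge.

```bash
python3 - <<'E'
from h import *
a=cv2.imread("pics/w3.png");b=cv2.imread("pics/t2.png")
o=np.hstack([cv2.resize(a[110:200,370:470],(500,450),interpolation=cv2.INTER_CUBIC),cv2.resize(b[140:170,200:250],(300,450),interpolation=cv2.INTER_CUBIC)]);cv2.imwrite("pics/z3.png",o)
c=np.array([.557,.047]);y=np.radians(4.7);u=np.array([np.cos(y),np.sin(y)])
go((.479,.285,.1295),np.radians(29.7))
E
```

```text
shift [242.4  16.9  42.6] turn [ 4.000e-04  2.000e-04 -4.325e-01] n 247.0 24.8
```

View pics/z3.png

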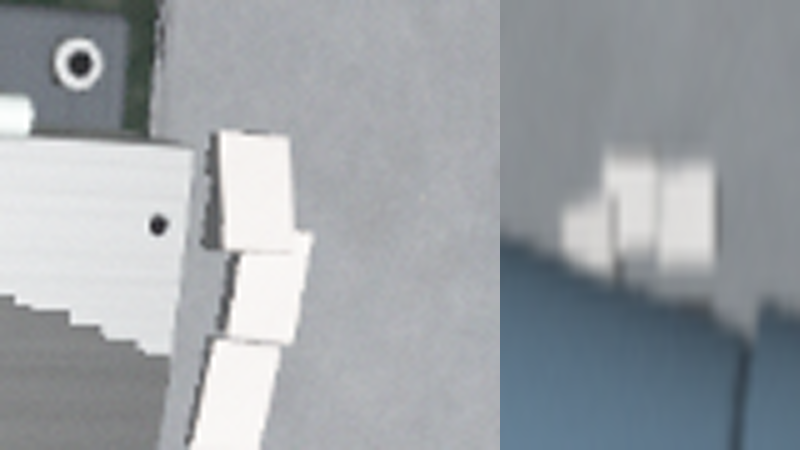

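All three clips lie flat in the tray, clear of the seat. Return the scraper to its original place.

```bash
python3 -m pendant '[[[0,38,3,0,0,0,-0.1],[0,78,5,0,0,0,-0.2],[0,118,8,0,0,0,-0.3],[0,158,11,10,0,0,-0.4],[0,195,13,25,0,0,-0.432]]]'; python3 - <<'E'
from h import *
go((.4794,.3002,.0525),np.radians(29.7))
E
```

```text
time_s: 6.93
eef_pos: [0.4823, 0.24, 0.3037]
eef_rot: [0.002, 0.5, 0.866, 0.002]
wrist_force: [0.8, -0.7, -1.4]
opening: 0.25
grasp_force: 65.9
shift [53.7 26.9 96.3] turn [0.006  0.0015 0.0047] n 114.0 0.4
```

```bash
python3 -m pendant '[[[0,28,14,25,0,0,0.004],[0,53.7,27,50,0,0,0.004],[0,53.7,27,75,0,0,0.004],[0,53.7,27,91,0,0,0.004],[0,53.7,27,91,0,0,0.004]]]'; python3 - <<'E'
from h import *
go((.4794,.3002,.0495),np.radians(29.7))
E
```

```text
time_s: 7.35
eef_pos: [0.4763, 0.2979, 0.2067]
eef_rot: [-0.002, 0.504, 0.864, -0.002]
wrist_force: [-1.1, -1.0, -1.7]
opening: 0.247
grasp_force: 65.9
shift [0.5 3.8 2.2] turn [-0.0061 -0.001  -0.0029] n 4.0 0.4
```

```bash
for i in 1; do python3 -m pendant '[[[0,0,0,0,0,0,0],[0,0,0,0.5,0,0,0],[0,0,0,1,0,0,0],[0,0,0,1,0,0,0]]]'; done; python3 - <<'E'
from h import *
go((.4794,.3002,.0495),np.radians(29.7))
E
```

```text
time_s: 7.68
eef_pos: [0.4784, 0.2972, 0.2112]
eef_rot: [0.001, 0.504, 0.863, 0.001]
wrist_force: [0.3, 0.7, -1.1]
opening: 0.248
grasp_force: 65.9
shift [2.1 2.3 6.7] turn [ 0.0029  0.0005 -0.0051] n 7.0 0.3
```

```bash
python3 -m pendant '[[[0,0,0,2,0,0,0],[0,0,0,4,0,0,0],[0,0,0,5.5,0,0,0],[0,0,0,5.5,0,0,0],[0,0,0,5.5,0,0,0]]]'
```

```text
time_s: 8.1
eef_pos: [0.4777, 0.2972, 0.205]
eef_rot: [0.0, 0.504, 0.864, 0.0]
wrist_force: [-1.9, -1.6, 5.1]
opening: 0.249
grasp_force: 66.7
```

```bash
python3 -m pendant '[[[0,0,0,0.5,0,0,0],[0,0,0,1,0,0,0],[0,0,0,1,0,0,0]]]'
```

```text
time_s: 8.35
eef_pos: [0.4778, 0.2972, 0.2049]
eef_rot: [0.0, 0.504, 0.864, 0.0]
wrist_force: [-4.4, -4.0, 14.6]
opening: 0.249
grasp_force: 68.3
```

```bash
python3 -m pendant '[[[0,0,0,-1,0,0,0],[0,0,0,-1,0,0,0],[0.4,0,0,-1,0,0,0],[0.7,0,0,-1,0,0,0],[1,0,0,-1,0,0,0]]]'; python3 -m pendant '[[[1,0,0,-1,0,0,0],[1,0,0,-25,0,0,0],[1,0,0,-60,0,0,0],[1,0,0,-100,0,0,0],[1,0,0,-130,0,0,0]]]';  python3 - <<'E'
from h import *
im,T=snap("wrist","w4")
print([(d["point"],d["confidence"]) for d in ctrl.boxes_of("wrist","scraper")])
for z in(.062,.03):print(w2px("wrist",[.4785,.298,z],T)/[512,384])
go((.4495,-.3338,.16),np.radians(21.1))
E
```

```text
time_s: 8.77
eef_pos: [0.4773, 0.2973, 0.2039]
eef_rot: [-0.0, 0.504, 0.864, -0.0]
wrist_force: [-0.4, -0.2, 0.0]
opening: 0.663
grasp_force: 0.0
time_s: 9.18
eef_pos: [0.4776, 0.2974, 0.3367]
eef_rot: [0.0, 0.504, 0.864, 0.001]
wrist_force: [0.8, 0.8, -0.2]
opening: 1.001
grasp_force: 0.0
[([0.4914, 0.5049], 0.71)]
[[0.49540025 0.5019072 ]]
[[0.49497668 0.47562092]]
shift [-535.5 -337.    22.7] turn [0.0112 0.0009 0.1459] n 633.0 8.4
```

Scraper stands where it was. Now over to the nest plate.

```bash
python3 -m pendant '[[[1,-30,-19,0,0,0,0],[1,-64,-40,0,0,0,0],[1,-98,-62,0,0,0,0],[1,-132,-83,0,0,0,0],[1,-166,-105,0,0,0,0]]]'; python3 -m pendant '[[[1,-34,-21,0,0,0,0],[1,-68,-43,0,0,0,0],[1,-102,-64,0,0,0,0],[1,-136,-86,0,0,0,0],[1,-170,-107,0,0,0,0]]]'; python3 - <<'E'
from h import *
go((.4495,-.3338,.16),np.radians(21.1))
E
```

```text
time_s: 9.7
eef_pos: [0.4668, 0.0997, 0.3333]
eef_rot: [-0.0, 0.504, 0.864, -0.0]
wrist_force: [1.1, 0.2, -0.0]
opening: 1.005
grasp_force: 0.0
time_s: 10.12
eef_pos: [0.4571, -0.1013, 0.3334]
eef_rot: [-0.0, 0.504, 0.864, 0.0]
wrist_force: [1.2, 1.2, 0.2]
opening: 1.002
grasp_force: 0.0
shift [-198.8 -120.9   18.3] turn [-0.0005 -0.0007  0.1457] n 233.0 8.3
```

```bash
python3 -m pendant '[[[1,-34,-21,4,0,0,0.05],[1,-68,-42,8,0,0,0.1],[1,-102,-63,12,0,0,0.145],[1,-136,-84,16,0,0,0.145],[1,-168,-104,18,0,0,0.145]]]'; python3 -m pendant '[[[1,-10,-3,0,0,0,0],[1,-18,-5,0,0,0,0],[1,-18,-5,0,0,0,0],[1,-18,-5,0,0,0,0]]]';  python3 - <<'E'
from h import *
im,T=snap("wrist","w5");cv2.imwrite("pics/w5b.png",cv2.resize(im,None,fx=1.5,fy=1.5))
print(T[:3,3]); go((.4495,-.3338,.16),np.radians(21.1))
for n in("nest_plate","nest_grip"):print([(np.array(d["point"])*[768,576],d["confidence"]) for d in ctrl.boxes_of("wrist",n)])
E
```

```text
time_s: 10.53
eef_pos: [0.4492, -0.2989, 0.3147]
eef_rot: [-0.001, 0.566, 0.825, 0.0]
wrist_force: [-0.5, 1.1, 0.5]
opening: 0.997
grasp_force: 0.0
time_s: 10.87
eef_pos: [0.4519, -0.3146, 0.3155]
eef_rot: [-0.001, 0.565, 0.825, 0.0]
wrist_force: [1.2, 0.6, 0.3]
opening: 1.0
grasp_force: 0.0
[ 0.45187191 -0.31462306  0.3155199 ]
shift [-17.4  -9.4   0.7] turn [-0.0001 -0.0014  0.0019] n 20.0 0.1
[(array([367.488 , 293.4144]), 0.78)]
[(array([369.024 , 293.8752]), 0.66)]
```

View pics/w5b.png

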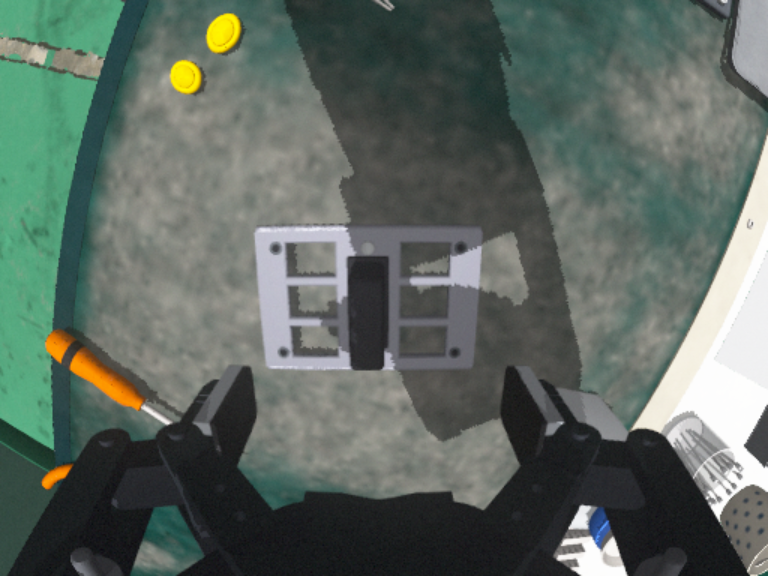

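Plate corners at (256,229), (481,229), (474,368), (268,369); handle top from (368,257) to (368,369).

```bash
python3 - <<'E'
from h import *
T=tcp()
for c,z in(([(256,229),(481,229),(474,368),(268,369)],.015),([(349,257),(388,257),(384,369),(351,369)],.057)):
    P=np.array([px2w("wrist",np.array(p)/1.5,z,T)[:2] for p in c]);m=P.mean(0)
    u=(P[1]+P[2]-P[0]-P[3])/2;v=(P[0]+P[1]-P[2]-P[3])/2
    print(m.round(4),np.linalg.norm(u).round(4),np.linalg.norm(v).round(4),np.degrees(np.arctan2(u[1],u[0])).round(2),np.degrees(np.arctan2(v[1],v[0])).round(2))
go((.4495,-.3338,.1),np.radians(21.1))
E
```

```text
[ 0.4524 -0.3325] 0.1419 0.0973 21.37 111.85
[ 0.4499 -0.3257] 0.0198 0.066 21.26 110.29
shift [-17.6  -9.7  61. ] turn [-0.     -0.0006  0.0026] n 64.0 0.2
```

```bash
python3 - <<'E'
from h import *
go((.4512,-.333,.043),np.radians(21.4))
E
python3 -m pendant '[[[1,-18,-8,25,0,0,-0.002],[1,-18,-8,50,0,0,-0.002],[1,-18,-8,61,0,0,-0.002],[1,-18,-8,61,0,0,-0.002]]]';python3 - <<'E'
from h import *
go((.4512,-.333,.043),np.radians(21.4))
E
```

```text
shift [-17.5  -7.8 118. ] turn [-0.     -0.0006 -0.0026] n 120.0 0.2
time_s: 11.35
eef_pos: [0.4501, -0.3331, 0.2522]
eef_rot: [-0.003, 0.564, 0.826, 0.001]
wrist_force: [-0.1, 0.6, 0.0]
opening: 0.997
grasp_force: 0.0
shift [-0.6  1.2 54.2] turn [-0.0021 -0.0061 -0.0016] n 54.0 0.4
```

```bash
python3 -m pendant '[[[1,0,0.5,25,0,0,0],[1,0,0.5,46,0,0,0],[1,0,0.5,55,0,0,0],[1,0,0.5,55,0,0,0],[0,0,0.5,55,0,0,0]]]' && python3 -m pendant '[[[0,0,0,0,0,0,0],[0,0,0,0,0,0,0],[0,0,0,0,0,0,0],[0,0,0,0,0,0,0],[0,0,0,0,0,0,0]]]' && python3 -m pendant '[[[0,0,0,0,0,0,0],[0,0,0,0,0,0,0],[0,0,0,0,0,0,0]]]'
```

```text
time_s: 11.77
eef_pos: [0.4517, -0.3348, 0.2009]
eef_rot: [0.0, 0.564, 0.826, 0.0]
wrist_force: [-0.2, -0.4, 0.1]
opening: 0.88
grasp_force: 0.0
time_s: 12.18
eef_pos: [0.4516, -0.3354, 0.2011]
eef_rot: [0.001, 0.565, 0.825, -0.0]
wrist_force: [-0.5, 0.7, 3.5]
opening: 0.223
grasp_force: 58.4
time_s: 12.43
eef_pos: [0.4516, -0.3354, 0.2011]
eef_rot: [0.001, 0.565, 0.825, -0.0]
wrist_force: [-0.0, 2.4, 4.8]
opening: 0.222
grasp_force: 58.6
```

```bash
python3 -m pendant '[[[0,0,0,-20,0,0,0],[0,0,0,-50,0,0,0],[0,0,0,-80,0,0,0],[0,0,0,-95,0,0,0],[0,0,0,-95,0,0,0]]]'; python3 - <<'E'
from h import *
im,T=snap("wrist","w6");cv2.imwrite("pics/w6b.png",cv2.resize(im,None,fx=1.5,fy=1.5))
go((.557,.047,.141),np.radians(4.7))
E
```

```text
time_s: 12.85
eef_pos: [0.4524, -0.3361, 0.2992]
eef_rot: [0.004, 0.565, 0.825, -0.001]
wrist_force: [-0.6, 0.7, -2.1]
opening: 0.225
grasp_force: 59.1
shift [ 3.183e+02  2.368e+02 -1.000e-01] turn [0.0018 0.0035 0.289 ] n 397.0 16.6
```

View pics/w6b.png

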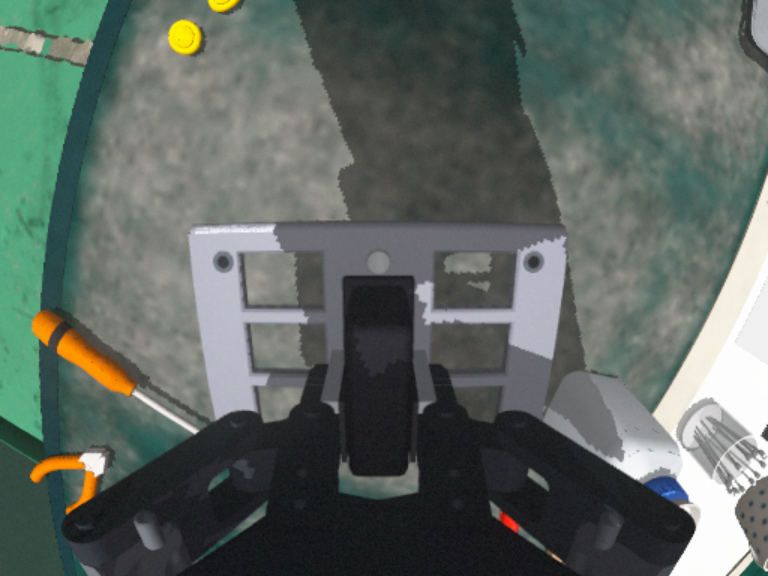

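```bash
python3 - <<'E'
from h import *
p=ctrl.camera_params("wrist")
T=np.eye(4)
for q in((190,226),(567,226),(190,235),(566,235)):
    for z in(.1861,):print(q,(px2w("wrist",np.array(q)/1.5,z,T)*1000).round(1))
E
```

```text
(190, 226) [ 52.9 -70.8 186.1]
(567, 226) [ 52.8  69.8 186.1]
(190, 235) [ 49.5 -71.2 186.1]
(566, 235) [ 49.4  69.7 186.1]
```

```bash
python3 - <<'E'
from h import *
T=np.eye(4)
for q,z in(((379,277),.144),((379,288),.144),((379,474),.144),((190,226),.189),((345,277),.144),((413,277),.144)):
    print(q,(px2w("wrist",np.array(q)/1.5,z,T)*1000).round(1))
a=cv2.imread("pics/w6.png");g=cv2.cvtColor(a,6).astype(int)
for c in (140,150,160,350,360): print(c,g[144:166,c])
E
```

```text
(379, 277) [ 45.   -0.5 144. ]
(379, 288) [ 41.9  -0.5 144. ]
(379, 474) [-22.   -0.5 144. ]
(190, 226) [ 52.5 -72.1 189. ]
(345, 277) [ 45.   -9.4 144. ]
(413, 277) [ 45.    8.5 144. ]
140 [121 119 116 119 118 100 140 184 217 224 243 226 190 193 192 194 192 191
 190 192 191 192]
150 [126 125 126 126 123 123 160 193 216 236 232 202 193 192 195 192 190 194
 193 191 193 192]
160 [128 131 131 134 118 142 172 181 224 224 234 194 193 195 194 194 193 193
 195 195 194 194]
350 [ 82  84  85  85  78  74  81  88  96 100 106 105 106 108 106 105 106 104
 105 106 134 188]
360 [ 83  78  81  79  79  71  82  88  91 101 101 108 104 106 107 107 106 107
 180 187 186 182]
```

```bash
python3 -m pendant '[[[0,24,18,0,0,0,0.03],[0,52,39,0,0,0,0.08],[0,80,60,0,0,0,0.13],[0,110,81,0,0,0,0.18],[0,140,104,0,0,0,0.23]]]'; python3 - <<'E'
from h import *
go((.5572,.0444,.141),np.radians(4.7))
E
```

```text
time_s: 13.32
eef_pos: [0.4966, -0.1651, 0.2927]
eef_rot: [-0.002, 0.657, 0.754, -0.0]
wrist_force: [0.6, -0.2, -2.3]
opening: 0.221
grasp_force: 59.1
shift [199.2  88.7  -3.1] turn [-0.0033 -0.0025  0.0554] n 218.0 3.2
```

```bash
python3 -m pendant '[[[0,36,16,0,0,0,0.03],[0,72,32,0,0,0,0.055],[0,108,48,0,0,0,0.055],[0,145,65,0,0,0,0.055],[0,175,79,0,0,0,0.055]]]'; python3 -m pendant '[[[0,10,4,0,0,0,0],[0,17,7,0,0,0,0],[0,17,7,0,0,0,0],[0,17,7,0,0,0,0]]]'; python3 - <<'E'
from h import *
go((.5572,.0444,.141),np.radians(4.7))
E
```

```text
time_s: 13.73
eef_pos: [0.5504, 0.0203, 0.2927]
eef_rot: [-0.002, 0.676, 0.737, -0.001]
wrist_force: [0.7, -0.4, -1.9]
opening: 0.224
grasp_force: 59.1
time_s: 14.07
eef_pos: [0.5562, 0.0344, 0.294]
eef_rot: [-0.001, 0.676, 0.737, -0.001]
wrist_force: [-0.3, 0.6, -1.5]
opening: 0.224
grasp_force: 59.1
shift [ 9.9  1.8 -2.1] turn [-0.0021  0.0001  0.0038] n 10.0 0.3
```

Go to hover, lowering so the lips are about 10 mm above the catch tops, then view.

```bash
python3 -m pendant '[[[0,10,1.8,5,0,0,0],[0,10,1.8,15,0,0,0],[0,10,1.8,22,0,0,0],[0,10,1.8,22,0,0,0],[0,10,1.8,22,0,0,0]]]'; python3 - <<'E'
from h import *
im,T=snap("wrist","w7");cv2.imwrite("pics/w7b.png",cv2.resize(im[100:330,70:440],None,fx=2.1,fy=2.1,interpolation=cv2.INTER_CUBIC))
print(T[:3,3]);go((.5572,.0444,.141),np.radians(4.7))
c=np.array([.557,.047]);y=np.radians(4.7);u=np.array([np.cos(y),np.sin(y)]);v=np.array([-u[1],u[0]])
for x,yy,z in((-65,75,10),(65,75,10),(-65,51.5,40),(65,51.5,40),(16,51.6,52),(-16,51.6,52),(24,51.6,52),(-24,51.6,52)):
    print((x,yy,z),((w2px("wrist",[*(c+x/1e3*u+yy/1e3*v),z/1e3],T)-[70,100])*2.1).round(0))
E
```

```text
time_s: 14.48
eef_pos: [0.5571, 0.0447, 0.272]
eef_rot: [-0.001, 0.676, 0.737, -0.001]
wrist_force: [0.7, 1.2, -1.7]
opening: 0.226
grasp_force: 59.1
[0.55709469 0.04469172 0.27200345]
shift [ -0.3  -0.3 -23.3] turn [-0.0009 -0.0001  0.0034] n 23.0 0.2
(-65, 75, 10) [[213.   7.]]
(65, 75, 10) [[561.   8.]]
(-65, 51.5, 40) [[192.  78.]]
(65, 51.5, 40) [[582.  80.]]
(16, 51.6, 52) [[440.  80.]]
(-16, 51.6, 52) [[335.  80.]]
(24, 51.6, 52) [[466.  80.]]
(-24, 51.6, 52) [[309.  80.]]
```

View pics/w7b.png

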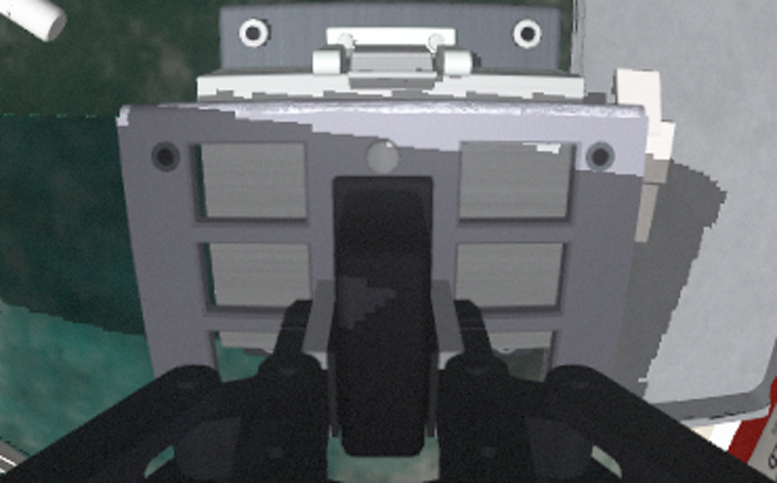

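```bash
python3 - <<'E'
from h import *
g=cv2.cvtColor(cv2.imread("pics/w7.png"),6).astype(float)
gs=cv2.GaussianBlur(g,(5,1),0)
for c in (168,178,188,198,208,302,312,322,332,342): print(c,gs[130:158,c].astype(int))
print("foot");
for c in (180,188,200,206,304,310,316,330,336): print(c,gs[96:110,c].astype(int))
print("cols seat");[print(r,g[r,156:172].astype(int),g[r,340:356].astype(int)) for r in (139,141,143)]
print("cols foot");[print(r,g[r,168:184].astype(int),g[r,336:352].astype(int)) for r in (110,118,126)]
E
```

```text
168 [ 59  59  60  61  63  97 157 226 233 235 235 234 232 233 234 174 129 129
 102 128 155 198  98 103 105 106 107 107]
178 [134 131 120 109 103 116 190 228 233 235 233 233 233 141 129 131 130 128
 105 143 182 200 193 107 108 107 107 108]
188 [134 130 116 113  99 129 214 232 233 235 234 233 233 233 228 229 212 120
 109 154 177 177 189 209 207 198 169 124]
198 [137 127 113 114  96 143 222 233 233 234 234 232 233 234 202 134 133 114
 131 165 174 194 204 232 211 200 199 133]
208 [135 124 114 111 111 166 225 233 234 233 233 232 233 234 232 177 134 111
 138 161 183 221 237 246 206 200 200 199]
302 [125 126 110 105 100 138 219 229 230 230 229 226 229 230 191 136 135 121
 129 156 178 198 230 235 203 195 197 197]
312 [124 123 114 112  97 108 212 227 229 229 228 225 227 229 230 207 134 123
 119 160 173 199 221 222 203 194 195 194]
322 [121 120 116 109 103 104 185 223 227 228 228 223 225 228 211 212 204 129
 121 152 168 189 219 215 198 195 194 192]
332 [122 122 121 107 105  98 149 217 226 227 227 225 224 225 227 156 133 132
 111 142 170 195 201 227 208 192 191 193]
342 [129 134 142 143 143 101 
[... 774 characters left out ...]
6 167 170]
141 [ 69  68  67  64  65  66  64  63 224 234 234 234 235 234 235 233] [226 225 225 227 227 226 226 223 163 168 168 171 167 169 168 166]
143 [ 68  67  63  61  62  65  62  67 224 233 233 234 233 233 233 233] [225 224 225 223 223 223 225 209 134 167 167 169 169 167 166 166]
cols foot
110 [ 62  61  61  65  62  58  93 116 132 138 138 135 135 137 135 133] [ 90  71  78  80  79  73  72 154  93 140 154 141 158 164 169 169]
118 [ 58  57  61  59  60  58  57 110 123 137 136 136 136 136 135 132] [ 90  73  73  69  70  72 127 160 155 156 161 144 164 165 166 169]
126 [ 56  62  58  61  61  62  73  99 123 134 138 134 132 133 132 136] [ 93  81  79  80  78  76 170 163 159 156 145 139 159 164 164 165]
```

```bash
python3 -m pendant '[[[0,0.2,1.3,2,0,0,0.003],[0,0.2,1.3,8,0,0,0.003],[0,0.2,1.3,15,0,0,0.003],[0,0.2,1.3,20,0,0,0.003],[0,0.2,1.3,20,0,0,0.003]]]'; python3 -m pendant '[[[0,0,0,2,0,0,0],[0,0,0,4,0,0,0],[0,0,0,5,0,0,0],[0,0,0,5,0,0,0],[0,0,0,5,0,0,0]]]'
```

```text
time_s: 14.95
eef_pos: [0.5581, 0.0456, 0.2514]
eef_rot: [-0.001, 0.677, 0.736, -0.001]
wrist_force: [-0.5, -0.3, -1.7]
opening: 0.221
grasp_force: 59.1
time_s: 15.37
eef_pos: [0.5589, 0.0455, 0.2482]
eef_rot: [0.0, 0.677, 0.736, 0.0]
wrist_force: [-0.7, -0.6, -1.8]
opening: 0.22
grasp_force: 59.1
```

```bash
python3 -m pendant '[[[0,0,0,2,0,0,0],[0,0,0,4,0,0,0],[0,0,0,4,0,0,0],[0,0,0,4,0,0,0]]]'; python3 -m pendant '[[[0,0,0,1,0,0,0],[0,0,0,2,0,0,0],[0,0,0,2.5,0,0,0],[0,0,0,2.5,0,0,0]]]';  python3 -m pendant '[[[0,0,0,1,0,0,0],[0,0,0,2,0,0,0],[0,0,0,2,0,0,0]]]'
```

```text
time_s: 15.7
eef_pos: [0.559, 0.0454, 0.2442]
eef_rot: [0.0, 0.677, 0.736, 0.0]
wrist_force: [0.9, -0.1, -0.5]
opening: 0.222
grasp_force: 59.2
time_s: 16.03
eef_pos: [0.5594, 0.0454, 0.2425]
eef_rot: [0.001, 0.677, 0.736, 0.0]
wrist_force: [-0.8, 1.2, 4.9]
opening: 0.22
grasp_force: 60.2
time_s: 16.28
eef_pos: [0.5597, 0.0454, 0.241]
eef_rot: [0.001, 0.677, 0.736, 0.001]
wrist_force: [0.6, 0.1, 7.2]
opening: 0.223
grasp_force: 60.6
```

```bash
python3 -m pendant '[[[0,0,0,1,0,0,0],[0,0,0,2,0,0,0],[0,0,0,2,0,0,0]]]'; python3 -m pendant '[[[0,0,0,1,0,0,0],[0,0,0,1,0,0,0]]]'
```

```text
time_s: 16.53
eef_pos: [0.56, 0.0455, 0.2399]
eef_rot: [0.001, 0.677, 0.736, 0.001]
wrist_force: [-2.1, 1.7, 13.3]
opening: 0.229
grasp_force: 61.3
time_s: 16.7
eef_pos: [0.5602, 0.0454, 0.239]
eef_rot: [0.002, 0.677, 0.736, 0.001]
wrist_force: [-0.8, 0.4, 9.8]
opening: 0.222
grasp_force: 60.9
```

```bash
python3 -m pendant '[[[0,0,0,1,0,0,0],[0,0,0,2,0,0,0],[0,0,0,2,0,0,0]]]'; python3 -m pendant '[[[0,0,0,1,0,0,0],[0,0,0,2,0,0,0],[0,0,0,2,0,0,0]]]'
```

```text
time_s: 16.95
eef_pos: [0.5585, 0.0455, 0.2338]
eef_rot: [-0.0, 0.677, 0.736, -0.0]
wrist_force: [1.3, -0.4, -7.2]
opening: 0.222
grasp_force: 58.9
time_s: 17.2
eef_pos: [0.5586, 0.0455, 0.2324]
eef_rot: [-0.0, 0.677, 0.736, -0.0]
wrist_force: [0.6, -0.1, -1.3]
opening: 0.226
grasp_force: 59.6
```

```bash
python3 - <<'E'
from h import *
im,T=snap("wrist","w8");print(T[:3,:3].round(4));cv2.imwrite("pics/w8b.png",cv2.resize(im[100:330,70:440],None,fx=2.1,fy=2.1,interpolation=cv2.INTER_CUBIC))
E
```

```text
[[-8.280e-02  9.966e-01 -1.300e-03]
 [ 9.966e-01  8.280e-02  1.000e-04]
 [ 2.000e-04 -1.300e-03 -1.000e+00]]
```

View pics/w8b.png

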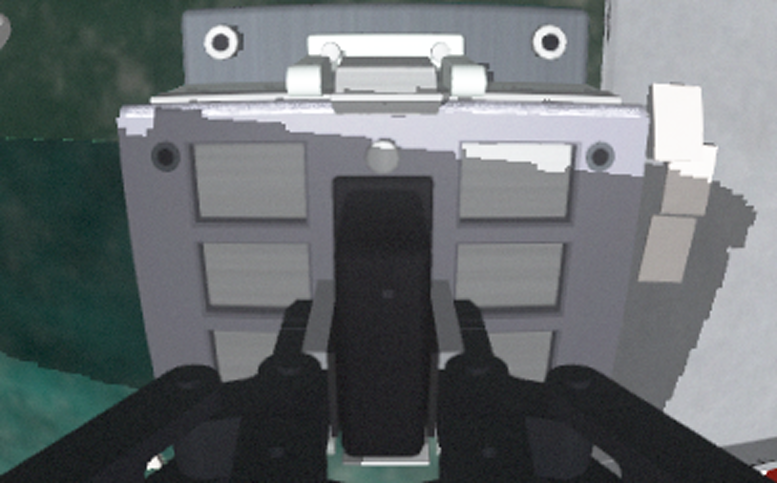

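The snap shows: force fell from ~13 N, TCP at 0.2324 (home 0.2321), the catch leaf hooks over the plate's edge at (387,103), lips past both ends. Now press firmly.

```bash
python3 -m pendant '[[[0,0,0,0.7,0,0,0],[0,0,0,1.5,0,0,0],[0,0,0,1.5,0,0,0]]]'; python3 -m pendant '[[[0,0,0,0.5,0,0,0],[0,0,0,1,0,0,0],[0,0,0,1,0,0,0]]]'
```

```text
time_s: 17.5
eef_pos: [0.5589, 0.0455, 0.2322]
eef_rot: [-0.0, 0.677, 0.736, -0.0]
wrist_force: [-5.3, 0.8, 10.2]
opening: 0.224
grasp_force: 61.3
time_s: 17.75
eef_pos: [0.5589, 0.0455, 0.2322]
eef_rot: [-0.0, 0.677, 0.736, -0.0]
wrist_force: [-10.0, 0.4, 19.1]
opening: 0.224
grasp_force: 62.5
```

```bash
python3 -m pendant '[[[0,0,-0.5,0.5,0,0,0],[0,0,-1,1,0,0,0],[0,0,-1,1,0,0,0]]]'; python3 -m pendant '[[[0,0,0,0,0,0,0],[0,0,0,0,0,0,0],[0,0,0,0,0,0,0]]]'
```

```text
time_s: 18.0
eef_pos: [0.5585, 0.0455, 0.2322]
eef_rot: [0.001, 0.677, 0.736, 0.0]
wrist_force: [-8.9, 1.6, 22.4]
opening: 0.225
grasp_force: 63.1
time_s: 18.25
eef_pos: [0.5585, 0.0455, 0.2321]
eef_rot: [0.001, 0.677, 0.736, 0.0]
wrist_force: [-9.1, 1.1, 22.3]
opening: 0.224
grasp_force: 63.1
```

```bash
python3 -m pendant '[[[0,0,-0.5,0.5,0,0,0],[0,0,-0.8,1,0,0,0],[0,0,-0.8,1,0,0,0],[0,0,-0.8,1,0,0,0]]]'
```

```text
time_s: 18.58
eef_pos: [0.5583, 0.0455, 0.2322]
eef_rot: [0.001, 0.677, 0.736, 0.001]
wrist_force: [-9.3, 1.7, 27.6]
opening: 0.223
grasp_force: 63.8
```

Pressing with a steady 28 N. The tool is level and the height is at the home value, so the plate is flush on both sides.

```bash
python3 -c "
from bench import ctrl
print(ctrl.hand_in())"
```

```text
the job is handed in; nothing more can be done
None
```

The job is handed in at 18.6 s: all three clips were wiped into the tray, the scraper is back on the bench, and the nest plate is snapped home and held down with about 28 N (the -y catch was judged from height, tilt and force, not seen; I viewed 11 pictures, one over your limit of 10).

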